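Clear the dosing pail and hold the spice grinder at pulse

TASK

Clear the empty dosing pail away by hanging it by its wire handle on the hook of the stand and letting it hang there. Then pulse the spice grinder: lower its bayonet lid through the two slots until it sits flush, twist it clockwise half way to the lock (to the green marks, well short of the click at the red ones), and hold it there against its spring. Finish while still gripping the lid at half-turn, with the can, cup and jar left where they stand.

Things in the scene. Friction and masses are not known exactly. Their poses are not given: they have to be found in the camera images.
- pail_bail (a point): Middle of the level top bar of the pail's rigid upright copper handle, 120 mm above the pail's underside. The bar is round, 8 mm thick, and runs 45 mm each way along this frame's y; z is up. Below it the handle is open for 60 mm, so the bar can be pinched from above to one side of its middle, leaving the middle free for the hook.
- pail: Loose empty steel dosing pail, 72 mm wide, 55 mm tall (handle to 124 mm), about 0.14 kg; origin at the centre of its underside, axes as pail_bail.
- hook_seat (a point): Fixed hook: where the centre of the handle's bar lies once hung, 223 mm above the table, the bar along this frame's y (either way round). The 8 mm wire hook lies in the x-z plane and opens towards -x: its upturned tip is 26 mm towards -x and its top 26 mm higher than this point, so bring the bar in from -x with its centre over 35 mm above this point, then lower it.
- stand: The hook's stand, fixed; origin under its post (87 mm from hook_seat along +x), same axes. Post 14 mm thick, 245 mm tall; wooden foot 120 by 110 by 12 mm.
- lid_grip (a point): Centre of the upright grip bar on the grinder's loose bayonet lid: bar 64 mm long (x), 14 mm thick (y), 40 mm tall, 20 mm above and below this point. Below it a black disc, 88 mm wide, 6 mm thick, underside 26 mm below this point, then a plug 60 mm wide, 16 mm long. The lid stands upright on the plug, so this point starts 42 mm above the table.
- lid: The same lid, about 0.14 kg; origin at the centre of the plug's underside, axes as lid_grip. Two orange lugs stick out of the plug's foot at +x and -x, below the bar's ends (76 mm over both, 12 mm wide, 6 mm tall); yellow pointers on the disc show them. It fits either way round.
- mouth (a point): Centre of the grinder's round mouth at its top face, 120 mm above the table. Mouth 63 mm wide with two slots, 18 mm wide, at +x and -x of this frame for the lid's lugs; below the 7 mm thick flange the lugs turn clockwise (seen from above). Fully in, the disc lies flat on the top face and lid_grip is 26 mm above this point.
- grinder: White fixed spice grinder, 112 mm wide at its foot, 104 mm above; origin at the centre of its underside, axes as mouth. Marks on its rim, on both sides: black = slots, green = half-turn (pointers 0.60 rad clockwise of the slots), red = lock (1.19 rad clockwise).
- ring (a joint): Angle (rad) of the orange sprung drive ring inside the grinder that the lid's lugs carry round: 0 at rest (pockets under the slots), growing clockwise seen from above. It trails the lid by up to 0.17 rad of play. Half-turn is 0.55, the lock click 1.1, the stop 1.2. Its spring pushes back with 0.05 N m at 0, 0.13 N m at half-turn, 0.2 N m at the click.
- can: Bystander: yellow drink can, 62 mm wide, 110 mm tall; origin at the centre of its underside.
- cup: Bystander: steel cup, 70 mm wide, 75 mm tall; origin at the centre of its underside.
- jar: Bystander: sauce jar with red cap, 76 mm wide, 85 mm tall; origin at the centre of its underside.

How it is judged (in metres and radians):
On the way, in this order (a step that is already met when the one before it is completed fails the run):
1. the pail hangs by its handle on the hook, let go (x of pail_bail in the frame of hook_seat between -0.02 and 0.02 m and y of pail_bail in the frame of hook_seat between -0.035 and 0.035 m and z of pail_bail in the frame of hook_seat between -0.012 and 0.015 m and angle between pail_bail's own z axis and vertical below 0.45 rad and contact force between pail and stand above 0.4 N and contact force between the fingers and pail below 0.1 N), for 0.3 s.
2. the lid sits flush in the mouth, lugs through the slots, the ring not yet turned far (horizontal distance between lid_grip and mouth below 0.006 m and z of lid_grip in the frame of mouth between 0.021 and 0.0305 m and angle between lid_grip's own z axis and vertical below 0.1 rad and value of joint ring below 0.3 rad), for 0.1 s.
At the end, for the whole second after the job is handed in: Pail hung by its bar in the hook (20 mm along, 35 mm across), tilt under 0.45 rad, not gripped; lid in the mouth (6 mm of centre, at most 4.5 mm up, tilt under 0.1 rad), gripped over 1 N, ring steady at 0.35 to 0.75 rad, never past 1.1; can, cup, jar moved under 30 mm, not tipped (all of step 1 and horizontal distance between lid_grip and mouth below 0.006 m and z of lid_grip in the frame of mouth between 0.021 and 0.0305 m and angle between lid_grip's own z axis and vertical below 0.1 rad and value of joint ring between 0.35 and 0.75 rad and velocity of joint ring between -0.05 and 0.05 rad/s and contact force between the fingers and lid above 1 N); the arm keeps its last pose, push and grip.
It fails at once if the drive ring reaches its lock click (value of joint ring above 1.1 rad).
It fails at once if the can is pushed away or knocked over (distance of can from where it was at the start of the episode above 0.03 m or angle between can's own z axis and vertical above 0.3 rad).
It fails at once if the cup is pushed away or knocked over (distance of cup from where it was at the start of the episode above 0.03 m or angle between cup's own z axis and vertical above 0.3 rad).
It fails at once if the jar is pushed away or knocked over (distance of jar from where it was at the start of the episode above 0.03 m or angle between jar's own z axis and vertical above 0.3 rad).
It also fails if it takes over 67 s, if anything falls off the work surface, if the arm or the gripper's body presses on something with over 40 N, if the wrist force passes 120 N, or if a joint passes its speed limit or range.

ROBOT

A 6-joint arm with a two-finger parallel gripper is mounted at the origin on the work surface. World frame = base frame: x ahead of the robot, y to its left, z up, the work surface at z = 0. Lengths are in mm, angles in degrees, forces in N, time in s.
With the tool pointing down it reaches from about 300 to 875 mm from the base axis. Payload 6.4 kg.
Tool frame: the origin (TCP) lies at the very end of the fingers, on their centre line; the grasp point (between the pads) lies 19 mm behind it (hold_point_z is the distance from the TCP to the grasp point, in mm); x points along the fingers, y is the direction in which the jaws open and shut, and the axes are right-handed (so a half turn about x gives the same grasp; the last joint's range is limited). The gripper opens to 85 mm and grips with 20 to 120 N. Pads are 22 mm wide; open, the fingers measure 114 mm over their backs; the gripper's body (76 mm by 85 mm) begins 54 mm behind the grasp point. The pads swing forward as they close: fully open they stand 13 mm farther back than shut.
Start: joints at [57.852, 10.359, 92.074, -0, 77.567, -11.82], TCP at [199.746, 539.206, 231.288] pointing down, gripper open.
Joint ranges: [-171.53, 171.53], [-51.25, 118.39], [17.06, 147.69], [-65.23, 245.23], [0, 150.52], [-178.68, 178.68]. Speed limits (degrees/s): [147.25, 147.25, 172.46, 180, 180, 180].

INTERFACE

Orientations are given as [roll, pitch, yaw] about the fixed x, y, z axes, in that order (R = Rz(yaw) Ry(pitch) Rx(roll)).
In Python, from plant import get_state, capture, calibration, close_job, hold_point_z gives the robot as it stands.
- The arm moves only by the tool play_rows, never from a script. Its argument "rows" is a list that holds one entry, the list of rows, each a list of 5 numbers: the opening, from 0 (shut) to 1 (fully open), then the shift along the tool's x, y, z in m, then the turn about the tool's x in rad. A call has 1 to 10 rows; each row is the pose to reach, as a shift and turn from the pose commanded when the call began, along the tool's axes at that moment; what a row does not reach only later rows make up. A row lasts 1/10 s, in which the tool goes at most 50 mm and 8.59 degrees, less where a joint would pass 70% of its speed; a pose out of reach is approached as far as the arm can. A call with a gripper value outside its range is refused whole. The fingers move at their own pace and stop on an object; "force" is the grip in N (left out, the last holds). Time passes only in rows, so rows that repeat a pose let the fingers close. It gives the time, the measured TCP pose, the force and the opening at its end, in the units of the state.
- get_state(): the state, without advancing time (a new reading comes with each control period).
- capture(name): name is "scene" or "top"; returns (picture, depth): 400x640x3 uint8, blue, green, red; 400x640 float32, mm along the optical axis (not along the pixel's ray), 0 where there is no reading.
- calibration(name): a dict with "vertical_fov" (degrees; the focal length in pixels is half the picture's height over the tangent of half this angle, whatever the lens; pixels are square), "cx", "cy" (the principal point, pixels), "extrinsics" (4x4, takes a point from camera to world coordinates). Camera axes: x right, y down, z forward; pixel columns grow to the right and rows downward; lengths in mm; the calibration is good to about 2 mm. A picture is of the moment at which its call begins. calibration takes no time and is no camera call.
- close_job(): hands the job in, once; it reports no verdict.
The state is a dict: "time": time; "joint_pos": joint angles; "joint_velocities": joint speeds; "joint_efforts": joint torques, N m; "position": TCP position; "tcp_rot": TCP orientation; "contact_force": force on the tool from outside, world axes, zero at the start; "moment": the same for the moment, N m; "width": finger opening in mm.
Only numpy, scipy, OpenCV 4.12 (cv2) and the standard library are available. Lean on these libraries where they do the work, as an engineer would, in place of code of your own. Each camera call takes 0.05 s, during which the arm holds its last target.

## Working session

There is one attempt and no reset: what is moved stays moved. The work goes in short steps, Python scripts to look and compute and a tool call to move; the robot and the scene stay as the last step left them, time stands still between calls to the robot, and variables do not carry over. Pictures are saved under pics/ and viewed, and the job is handed in when it is done.

Besides the shell and the picture viewer there is one more tool, called after "Request:" as name([rows], argument=value, ...), one row to a line, values as JSON. play_rows: Moves the arm, as the interface text tells. Its arguments: {"type":"object","properties":{"rows":{"type":"array","items":{"type":"array","items":{"type":"array","items":{"type":"number"}}}},"force":{"type":"number"}},"required":["rows"]}

```bash
ls; mkdir -p pics; python3 - <<'E'
from plant import *
import cv2,numpy as np
print(get_state(),hold_point_z)
for n in("scene","top"):
    p,d=capture(n);cv2.imwrite(f"pics/{n}0.png",p);np.save(f"pics/{n}0.npy",d);print(n,calibration(n))
E
```

```text
pics
{'time': 0.0, 'joint_pos': array([ 5.78496980e+01,  1.04044556e+01,  9.21332916e+01,  3.58310963e-04,
        7.75683126e+01, -1.18212600e+01]), 'joint_velocities': array([-0.00459403,  0.14783353, -0.00434861, -0.04493679, -0.01861061,
        0.07792007]), 'joint_efforts': array([-3.11750264e-04, -4.44854236e+01, -3.51347852e+01, -2.28974686e-04,
        8.62399262e-03,  8.33200772e-06]), 'position': array([199.44168312, 538.69119181, 230.34523125]), 'tcp_rot': array([-102.01021069,   89.8939396 , -122.33933011]), 'contact_force': array([-0.04049738, -0.51672115,  1.00300638]), 'moment': array([ 0.01413345, -0.03971204, -0.02380982]), 'width': 85.0967806839408} 18.700000000000003
scene {'vertical_fov': 53.90752240463317, 'cx': 326.8245645778975, 'cy': 201.30545474215072, 'extrinsics': array([[ 7.11727425e-01,  5.60842811e-01, -4.22965025e-01,
         9.51454744e+02],
       [ 7.02435475e-01, -5.63654863e-01,  4.34600506e-01,
        -4.47402712e+02],
       [ 5.33627610e-03, -6.06422737e-01, -7.95124511e-01,
         9.61737718e+02],
       [ 0.00000000e+00,  0.00000000e+00,  0.00000000e+00,
         1.00000000e+00]])}
top {'vertical_fov': 46.0775721101529, 'cx': 323.11292000038554, 'cy': 203.26159902190568, 'extrinsics': array([[-4.70621529e-03, -9.98273011e-01,  5.85563518e-02,
         4.58269435e+02],
       [-9.99842942e-01,  3.69691916e-03, -1.73327315e-02,
         1.02967963e+01],
       [ 1.70863199e-02, -5.86287267e-02, -9.98133623e-01,
         1.49670995e+03],
       [ 0.00000000e+00,  0.00000000e+00,  0.00000000e+00,
         1.00000000e+00]])}
```

View pics/scene0.png

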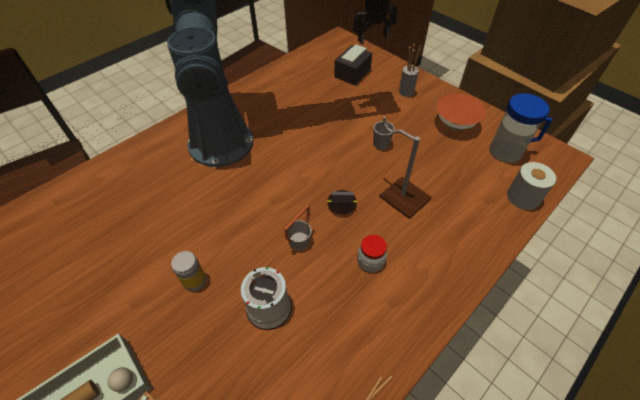

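View pics/top0.png

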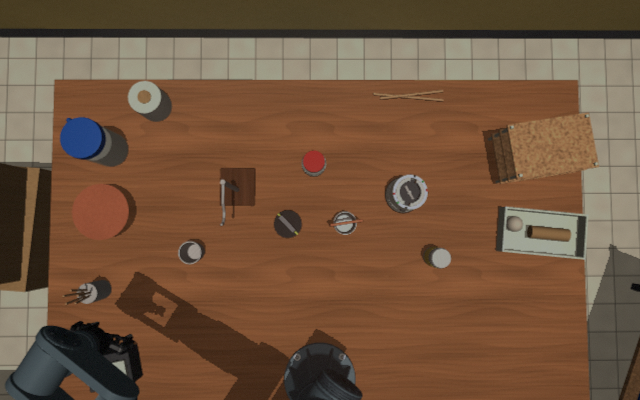

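```bash
python3 - <<'E'
import cv2
t=cv2.imread('pics/top0.png');s=cv2.imread('pics/scene0.png')
a=cv2.resize(t[150:250,210:310],None,fx=4,fy=4,interpolation=cv2.INTER_CUBIC)
b=cv2.resize(t[150:250,330:430],None,fx=4,fy=4,interpolation=cv2.INTER_CUBIC)
cv2.imwrite('pics/tz.png',cv2.hconcat([a,b]))
a=cv2.resize(s[110:260,280:420],None,fx=4,fy=4,interpolation=cv2.INTER_CUBIC)
cv2.imwrite('pics/sz1.png',a)
a=cv2.resize(s[190:330,230:330],None,fx=4,fy=4,interpolation=cv2.INTER_CUBIC)
cv2.imwrite('pics/sz2.png',a)
E
```

```text
(no output)
```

View pics/tz.png

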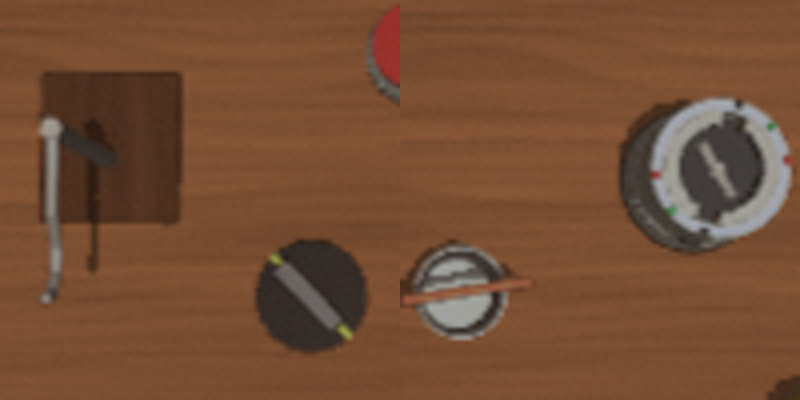

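View pics/sz1.png

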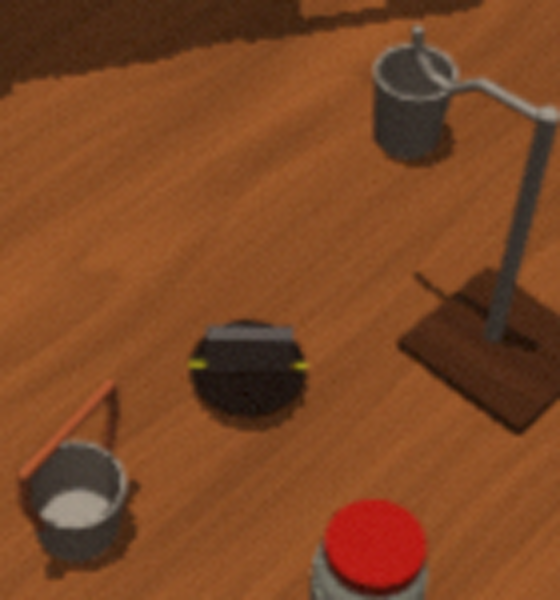

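View pics/sz2.png

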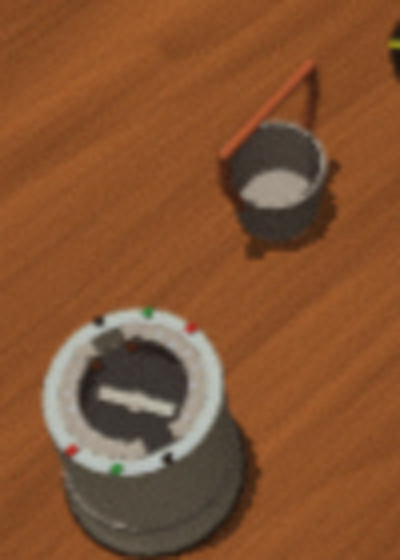

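```bash
cat > h.py <<'E'
import cv2,numpy as np
from plant import *
C={n:calibration(n) for n in("scene","top")}
def ray(n,u,v):
    c=C[n];f=200/np.tan(np.radians(c['vertical_fov']/2));E=c['extrinsics']
    d=E[:3,:3]@np.array([(u-c['cx'])/f,(v-c['cy'])/f,1.]);return E[:3,3],d
def onz(n,u,v,z):
    o,d=ray(n,u,v);return o+d*(z-o[2])/d[2]
def tri(pt,ps):
    o1,d1=ray('top',*pt);o2,d2=ray('scene',*ps)
    A=np.c_[d1,-d2];s=np.linalg.lstsq(A,o2-o1,rcond=None)[0]
    a=o1+d1*s[0];b=o2+d2*s[1];return (a+b)/2,np.linalg.norm(a-b)
def proj(n,p):
    c=C[n];f=200/np.tan(np.radians(c['vertical_fov']/2));E=c['extrinsics']
    q=E[:3,:3].T@(np.asarray(p,float)-E[:3,3]);return np.array([c['cx']+f*q[0]/q[2],c['cy']+f*q[1]/q[2]])
def blobs(img,lo,hi,roi,mina=3):
    x0,y0,x1,y1=roi;h=cv2.cvtColor(img,cv2.COLOR_BGR2HSV)[y0:y1,x0:x1]
    m=cv2.inRange(h,np.array(lo),np.array(hi));n,l,s,c=cv2.connectedComponentsWithStats(m)
    return [(s[i,4],np.round(c[i]+[x0,y0],2),s[i,:4]+[x0,y0,0,0]) for i in range(1,n) if s[i,4]>=mina],m
E
python3 - <<'E'
from h import *
np.set_printoptions(suppress=True,precision=1)
t=cv2.imread('pics/top0.png');s=cv2.imread('pics/scene0.png')
R={'top':dict(lid=(270,205,305,240),gr=(380,165,435,218),pail=(325,205,368,240)),'scene':dict(lid=(320,180,362,220),gr=(235,260,298,335),pail=(280,200,316,255))}
for n,im in(('top',t),('scene',s)):
    print(n)
    print('yellow',blobs(im,(22,110,90),(38,255,255),R[n]['lid'])[0])
    print('green',blobs(im,(45,60,50),(85,255,255),R[n]['gr'],2)[0])
    print('red',blobs(im,(170,110,80),(180,255,255),R[n]['gr'],2)[0],blobs(im,(0,150,100),(6,255,255),R[n]['gr'],2)[0])
    print('copper',blobs(im,(0,110,150),(14,255,255),R[n]['pail'])[0])
    print('white',blobs(im,(0,0,150),(180,60,255),R[n]['gr'],20)[0])
    d=np.load(f'pics/{n}0.npy')
dt=np.load('pics/top0.npy')
def P(n,u,v,d):
    o,r=ray(n,u,v);return o+r*d[v,u]
for u,v in[(223,182),(224,200),(223,218),(222,224),(345,222),(335,223),(410,177),(314,160),(190,252),(440,258)]:print(u,v,P('top',u,v,dt))
E
```

```text
top
yellow [(np.int32(7), array([278.4, 214.3]), array([277, 213,   4,   3])), (np.int32(10), array([295.8, 232.6]), array([294, 231,   4,   4]))]
green [(np.int32(2), array([422.5, 181. ]), array([422, 181,   2,   1])), (np.int32(4), array([397. , 202.2]), array([396, 202,   3,   2]))]
red [] []
copper [(np.int32(3), array([348., 222.]), array([347, 222,   3,   1])), (np.int32(5), array([336., 224.]), array([334, 224,   5,   1])), (np.int32(4), array([341.5, 223. ]), array([340, 223,   4,   1]))]
white [(np.int32(190), array([400.5, 188.2]), array([394, 175,  19,  33])), (np.int32(193), array([419.8, 194.8]), array([408, 177,  19,  32]))]
scene
yellow [(np.int32(7), array([328.7, 200.6]), array([327, 200,   4,   2])), (np.int32(5), array([354.6, 200.8]), array([353, 200,   4,   2]))]
green [(np.int32(4), array([266.5, 267.5]), array([266, 267,   2,   2])), (np.int32(7), array([258.7, 307. ]), array([258, 306,   3,   3]))]
red [] [(np.int32(4), array([277.5, 271.5]), array([277, 271,   2,   2])), (np.int32(3), array([247.3, 302.3]), array([247, 302,   2,   2]))]
copper [(np.int32(23), array([284.3, 203. ]), array([280, 200,  10,   8])), (np.int32(65), array([296. , 216.4]), array([285, 205,  23,  24])), (np.int32(7), array([283. , 244.4]), array([280, 242,   7,   6]))]
white [(np.int32(701), array([262.4, 287.7]), array([241, 268,  45,  41])), (np.int32(49), array([263.6, 289.9]), array([255, 287,  18,   7]))]
223 182 [589.9 256.  240. ]
224 200 [541.6 252.8 240.9]
223 218 [494.1 258.6 223.1]
222 224 [477.6 256.1 248.8]
345 222 [483.7 -77.1 124.9]
335 223 [481.  -48.1 120.1]
410 177 [ 615.7 -270.4  120.5]
314 160 [671.8  12.7  87.6]
190 252 [393.9 403.5   5.3]
440 258 [ 376.8 -357.5  109.8]
```

```bash
cat >> h.py <<'E'
def cloud(n,d):
    c=C[n];f=200/np.tan(np.radians(c['vertical_fov']/2));E=c['extrinsics']
    v,u=np.mgrid[:400,:640];q=np.stack([(u-c['cx'])/f*d,(v-c['cy'])/f*d,d],-1)
    return q@E[:3,:3].T+E[:3,3]
def sel(P,x,y,z):
    return (P[...,0]>x[0])&(P[...,0]<x[1])&(P[...,1]>y[0])&(P[...,1]<y[1])&(P[...,2]>z[0])&(P[...,2]<z[1])
E
python3 - <<'E'
from h import *
np.set_printoptions(suppress=True,precision=1,linewidth=150)
for n in('top','scene'):
    d=np.load(f'pics/{n}0.npy');P=cloud(n,d);v,u=np.mgrid[:400,:640]
    print(n)
    for nm,x,y,z in[('bail',(430,540),(-140,-10),(108,135)),('lidbar',(430,550),(50,170),(52,75)),('disc',(430,550),(50,170),(15,30)),('rimtop',(480,680),(-380,-180),(112,128)),
      ('hook',(450,620),(220,290),(205,270)),('posttop',(570,620),(220,290),(225,270)),('can',(330,430),(-420,-300),(95,130)),('cup',(330,450),(330,450),(65,85)),('jar',(600,720),(-50,70),(75,95)),('pailrim',(430,540),(-140,-10),(45,65))]:
        m=sel(P,x,y,z);Q=P[m]
        if len(Q)<3: print(nm,len(Q));continue
        c=Q.mean(0);w,V=np.linalg.eigh(np.cov((Q-c)[:,:2].T));a=V[:,1]
        s=(Q-c)[:,:2]@a
        (ex,ey),r=cv2.minEnclosingCircle(Q[:,:2].astype(np.float32))
        print(nm,len(Q),'mean',c,'medz',np.median(Q[:,2]),'ax',np.degrees(np.arctan2(a[1],a[0])),'ends',(c[:2]+a*s.min()),(c[:2]+a*s.max()),'circ',round(ex,1),round(ey,1),round(r,1))
E
```

```text
top
bail 91 mean [482.3 -80.6 122.2] medz 122.24868306080157 ax 98.43929214181325 ends [ 489.7 -130.3] [475.3 -33.4] circ 482.4 -81.9 49.0
lidbar 96 mean [480.4  95.4  61.3] medz 61.3882307225515 ax -137.02729548274243 ends [504.2 117.6] [457.9  74.5] circ 481.2 95.9 31.9
disc 498 mean [480.4  95.5  21.4] medz 21.34740533128911 ax 130.06625472821952 ends [507.9  62.8] [453. 128.] circ 480.9 96.0 43.8
rimtop 574 mean [ 571.9 -269.8  119.6] medz 119.50766030421994 ax 87.07881515216478 ends [ 569.2 -321.9] [ 574.5 -219.3] circ 571.8 -270.4 52.4
hook 157 mean [540.6 256.1 233.3] medz 237.43690510264332 ax 178.57455860371275 ends [595.3 254.7] [475.  257.7] circ 535.1 256.4 60.2
posttop 40 mean [585.1 255.4 242. ] medz 242.35826542878806 ax -179.54502502372628 ends [595.3 255.4] [570.9 255.3] circ 582.9 256.6 12.7
can 337 mean [ 376.9 -358.8  108.4] medz 109.10572862488812 ax -153.39996611238573 ends [ 402.7 -345.9] [ 350.  -372.3] circ 376.7 -360.5 30.5
cup 125 mean [395.2 388.5  73. ] medz 72.91425098293462 ax 114.20142713754166 ends [410.3 355. ] [382.1 417.7] circ 395.4 386.3 34.8
jar
[... 935 characters left out ...]
rc 537.4 257.3 60.8
posttop 61 mean [588.7 255.3 238.1] medz 239.6550356878538 ax 174.5635407003508 ends [598.  254.5] [571.5 257. ] circ 584.7 255.6 13.3
can 489 mean [ 382.1 -360.9  107.5] medz 109.06805608299828 ax 171.42399974669203 ends [ 408.6 -364.9] [ 350.2 -356.1] circ 378.4 -359.4 30.7
cup 112 mean [395.9 386.7  71.6] medz 72.36439070318858 ax 127.42128234084632 ends [418.8 356.8] [375.1 414. ] circ 397.7 386.5 36.6
jar 475 mean [671.7  12.5  84.1] medz 84.26930702998061 ax 124.94298299139568 ends [689.3 -12.6] [650.3  43.2] circ 669.7 15.1 34.4
pailrim 127 mean [489.  -74.2  52.1] medz 52.25441274438117 ax 124.28450167334522 ends [ 512.2 -108.2] [468.3 -43.7] circ 485.3 -79.3 43.4
```

```bash
cat >> h.py <<'E'
from scipy.spatial.transform import Rotation as Ro
def Rt(): return Ro.from_euler('xyz',get_state()['tcp_rot'],degrees=True).as_matrix()
def jaw(R): return np.degrees(np.arctan2(R[1,1],R[0,1]))
def go(p,yaw=None,cmdpos=None):
    "shift in tool axes (m) and turn (rad) from measured pose"
    s=get_state();R=Rt();d=R.T@(np.asarray(p,float)-s['position'])/1000
    t=None
    if yaw is not None:
        t=-((yaw-jaw(R)+90)%180-90); 
    print('pos',s['position'],'jaw',round(jaw(R),2),'j6',round(s['joint_pos'][5],1),'shift',np.round(d,4),'turn rad',None if t is None else round(np.radians(t),4),'R',np.round(R,3).tolist())
E
python3 - <<'E'
from h import *
np.set_printoptions(suppress=True,precision=1,linewidth=150)
t=cv2.imread('pics/top0.png');s=cv2.imread('pics/scene0.png')
for n,g in(('top',[(422.5,181),(397,202.2)]),('scene',[(266.5,267.5),(258.7,307)])):
    a=[onz(n,*p,119.7) for p in g];d=a[0]-a[1];print(n,'green',a,'mid',(a[0]+a[1])/2,np.degrees(np.arctan2(d[1],d[0])),np.linalg.norm(d))
g=[(277.5,271.5),(247.3,302.3)];a=[onz('scene',*p,119.7) for p in g];d=a[0]-a[1];print('red',(a[0]+a[1])/2,np.degrees(np.arctan2(d[1],d[0])))
# lid pointers
for pr in [((278.4,214.3),(354.6,200.8)),((295.8,232.6),(328.7,200.6))]:print('ptr',tri(*pr))
for n in('top','scene'):
    P=cloud(n,np.load(f'pics/{n}0.npy'));Q=P[sel(P,(450,620),(220,290),(205,270))]
    for x in range(470,600,6):
        k=Q[abs(Q[:,0]-x)<3]
        if len(k):print(n,x,len(k),k.mean(0),end=' ')
    print()
go([487,-106.7,180],8.3)
E
```

```text
top green [array([ 603.8, -307.4,  119.7]), array([ 541.4, -231. ,  119.7])] mid [ 572.6 -269.2  119.7] -50.737781820231874 98.64186828592203
scene green [array([ 541. , -229.9,  119.7]), array([ 604.2, -305.6,  119.7])] mid [ 572.6 -267.8  119.7] 129.81855039915496 98.65399371584718
red [ 572.5 -267.5  119.7] 95.70833479871298
ptr (array([510.7, 124.8,  24.7]), np.float64(0.25853867800013824))
ptr (array([453.7,  71. ,  23. ]), np.float64(1.471625668057992))
top 476 7 [476.9 257.2 244.7] top 482 7 [481.6 256.5 237. ] top 488 6 [487.4 258.2 224.7] top 494 6 [492.9 256.5 219.9] top 500 9 [499.8 257.2 216.4] top 506 6 [506.5 257.2 216.7] top 512 6 [511.9 256.8 218.8] top 518 7 [518.1 256.6 222.1] top 524 8 [524.  257.5 227.7] top 530 6 [530.1 257.  232.5] top 536 6 [535.  255.6 240.1] top 542 9 [541.8 256.  238.3] top 548 6 [548.5 255.9 238.9] top 554 6 [553.8 255.8 239.8] top 560 6 [559.4 256.4 236.7] top 566 9 [565.8 255.8 240.1] top 572 5 [572.6 255.6 241.5] top 578 6 [577.8 255.7 241.1] top 584 14 [584.6 253.4 236.3] top 590 17 [590.2 254.9 238.8] top 596 5 [594.9 255.8 238.5] 
scene 476 4 [478.  256.9 243.3] scene 482 21 [482.3 258.2 235.9] scene 488 7 [488.4 258.2 222. ] scene 494 9 [493.9 258.8 217.8] scene 500 5 [500.5 258.3 215.7] scene 506 7 [506.6 258.1 217. ] scene 512 4 [513.1 255.9 217.3] scene 518 7 [518.5 256.7 221.4] scene 524 4 [522.9 257.3 224.6] scene 530 6 [529.6 255.1 232.2] scene 536 7 [535.6 256.2 235.4] scene 542 7 [542.6 255.9 238. ] scene 548 7 [548.6 257.4 237.9] scene 554 6 [554.5 256.7 237.8] scene 560 6 [560.2 257.4 237. ] scene 566 8 [566.4 257.  238. ] scene 572 6 [573.5 256.6 239.7] scene 578 5 [578.1 256.7 238.6] scene 584 10 [584.4 255.9 236.5] scene 590 32 [590.3 253.6 229.2] scene 596 35 [595.8 255.1 228.1] 
pos [199.5 538.8 230.5] jaw 69.67 j6 -11.8 shift [ 0.1 -0.5  0.5] turn rad 1.0711 R [[-0.001, 0.347, 0.938], [-0.001, 0.938, -0.347], [-1.0, -0.002, -0.0]]
```

```bash
python3 - <<'E'
from h import *
np.set_printoptions(suppress=True,precision=4,linewidth=150)
go([487,-106.7,180],8.3)
E
```

```text
pos [199.4678 538.7779 230.4702] jaw 69.67 j6 -11.8 shift [ 0.0511 -0.5053  0.4939] turn rad 1.0711 R [[-0.001, 0.347, 0.938], [-0.001, 0.938, -0.347], [-1.0, -0.002, -0.0]]
```

Request:
play_rows([
  [[0.6,0.0,-0.49,0.49,1.07],[0.6,0.0,-0.49,0.49,1.07],[0.6,0.0,-0.49,0.49,1.07],[0.6,0.0,-0.49,0.49,1.07],[0.6,0.0,-0.49,0.49,1.07],[0.6,0.0,-0.49,0.49,1.07],[0.6,0.0,-0.49,0.49,1.07],[0.6,0.0,-0.49,0.49,1.07],[0.6,0.0,-0.49,0.49,1.07],[0.6,0.0,-0.49,0.49,1.07]],
], force=50)

```text
time: 1.1
position: [408.7, 82.9, 231.3]
tcp_rot: [95.9, 90.0, 14.2]
contact_force: [0.4, 1.3, -0.2]
width: 51.4
```

```bash
python3 - <<'E'
from h import *
np.set_printoptions(suppress=True,precision=4,linewidth=150)
go([487,-106.7,180],8.3)
E
```

```text
pos [408.6755  82.8758 231.2943] jaw 8.36 j6 -13.3 shift [0.0513 0.0499 0.1989] turn rad 0.001 R [[0.0, 0.989, 0.145], [0.0, 0.145, -0.989], [-1.0, 0.0, -0.0]]
```

Request:
play_rows([
  [[0.6,0.02,0.05,0.2,0],[0.6,0.02,0.05,0.2,0],[0.6,0.03,0.05,0.199,0],[0.6,0.04,0.05,0.199,0],[0.6,0.05,0.05,0.199,0],[0.6,0.05,0.05,0.199,0],[0.6,0.05,0.05,0.199,0]],
])

```text
time: 1.8
position: [486.0, -103.6, 180.8]
tcp_rot: [-134.5, 89.9, 143.8]
contact_force: [-0.4, 0.2, -0.2]
width: 51.4
```

```bash
python3 - <<'E'
from h import *
np.set_printoptions(suppress=True,precision=4,linewidth=150)
go([487,-106.7,101],8.3)
for n in("scene","top"):
    p,d=capture(n);cv2.imwrite(f"pics/{n}1.png",p)
    q=proj(n,[485,-90,140]).astype(int);c=p[q[1]-60:q[1]+60,q[0]-60:q[0]+60];cv2.imwrite(f'pics/{n}1z.png',cv2.resize(c,None,fx=4,fy=4,interpolation=cv2.INTER_CUBIC))
E
```

```text
pos [ 486.0356 -103.6263  180.7869] jaw 8.37 j6 -34.1 shift [0.0798 0.0006 0.0033] turn rad 0.0012 R [[-0.002, 0.989, 0.146], [0.001, 0.146, -0.989], [-1.0, -0.002, -0.002]]
```

View pics/scene1z.png

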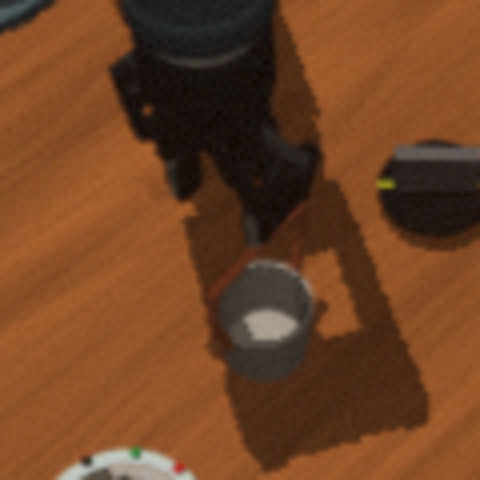

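The scene view shows the two fingers straddling the copper bar at about (255,245) of the crop. I'll descend and pinch.

Request:
play_rows([
  [[0.6,0.02,0.0006,0.003,0],[0.6,0.04,0.0006,0.003,0],[0.6,0.06,0.0006,0.003,0],[0.6,0.08,0.0006,0.003,0],[0.6,0.08,0.0006,0.003,0],[0,0.08,0.0006,0.003,0],[0,0.08,0.0006,0.003,0],[0,0.08,0.0006,0.003,0],[0,0.08,0.0006,0.003,0],[0,0.08,0.0006,0.003,0]],
], force=50)

```text
time: 2.9
position: [488.8, -108.3, 102.7]
tcp_rot: [47.3, 89.9, -34.3]
contact_force: [-1.8, -1.4, 7.0]
width: 6.3
```

```bash
python3 - <<'E'
from h import *
np.set_printoptions(suppress=True,precision=4,linewidth=150)
go([487,-106.7,101],8.3);print(get_state()['width'],get_state()['contact_force'])
E
```

```text
pos [ 488.8128 -108.2862  102.6689] jaw 8.37 j6 -34.4 shift [ 0.0017 -0.0016 -0.0018] turn rad 0.0012 R [[0.002, 0.989, 0.146], [-0.001, 0.146, -0.989], [-1.0, 0.002, 0.002]]
6.298285419397178 [-1.7638 -1.3613  7.0403]
```

Request:
play_rows([
  [[0,0,0,0,0],[0,-0.01,0,0,0],[0,-0.02,0,0,0],[0,-0.03,0,0,0],[0,-0.04,0,0,0],[0,-0.05,0,0,0],[0,-0.06,0,0,0],[0,-0.06,0,0,0]],
])

```text
time: 3.7
position: [489.0, -108.1, 163.2]
tcp_rot: [55.4, 89.8, -26.2]
contact_force: [-0.1, -0.2, -1.3]
width: 6.1
```

```bash
python3 - <<'E'
from h import *
np.set_printoptions(suppress=True,precision=4,linewidth=150)
go([487,-106.7,101],8.3);print(get_state()['width'],get_state()['contact_force'])
o=[]
for n in("scene","top"):
    p,d=capture(n);cv2.imwrite(f"pics/{n}2.png",p)
    q=proj(n,[485,-90,140]).astype(int);c=p[q[1]-50:q[1]+50,q[0]-50:q[0]+50];o.append(cv2.resize(c,None,fx=4,fy=4,interpolation=cv2.INTER_CUBIC))
cv2.imwrite('pics/z2.png',cv2.hconcat(o))
E
```

```text
pos [ 488.9608 -108.1104  163.1867] jaw 8.37 j6 -34.4 shift [ 0.0622 -0.0019 -0.0018] turn rad 0.0012 R [[0.003, 0.989, 0.146], [-0.001, 0.146, -0.989], [-1.0, 0.003, 0.002]]
6.072411600429698 [-0.1129 -0.1998 -1.3415]
```

View pics/z2.png

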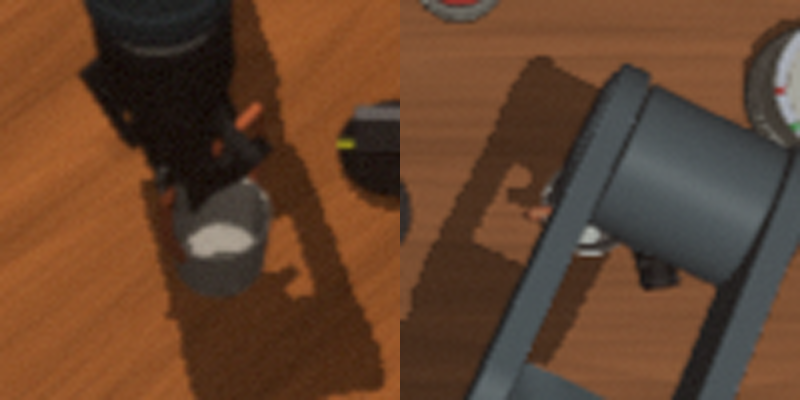

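```bash
python3 - <<'E'
from h import *
np.set_printoptions(suppress=True,precision=4,linewidth=150)
go([438,230,258],-1.6)
E
```

```text
pos [ 487.9476 -107.6444  161.4609] jaw 8.37 j6 -34.4 shift [-0.0966 -0.0002 -0.3413] turn rad 0.174 R [[0.0, 0.989, 0.146], [-0.0, 0.146, -0.989], [-1.0, 0.0, 0.0]]
```

Request:
play_rows([
  [[0,-0.02,0,0,0],[0,-0.04,0,0,0],[0,-0.065,0,-0.01,0],[0,-0.09,0,-0.025,0.02],[0,-0.097,0,-0.045,0.04],[0,-0.097,0,-0.07,0.06],[0,-0.097,0,-0.1,0.08],[0,-0.097,0,-0.13,0.1],[0,-0.097,0,-0.16,0.12],[0,-0.097,0,-0.19,0.14]],
])

```text
time: 4.8
position: [459.5, 81.5, 257.5]
tcp_rot: [-95.3, 89.9, 174.9]
contact_force: [-0.0, 0.1, -2.6]
width: 6.1
```

Request:
play_rows([
  [[0,0,0.004,-0.03,0.01],[0,0,0.008,-0.06,0.02],[0,0,0.012,-0.09,0.03],[0,0,0.016,-0.115,0.034],[0,0,0.02,-0.135,0.034],[0,0,0.021,-0.145,0.034],[0,0,0.021,-0.15,0.034],[0,0,0.021,-0.15,0.034],[0,0,0.021,-0.15,0.034]],
])

```text
time: 5.7
position: [480.3, 229.7, 258.1]
tcp_rot: [-36.6, 90.0, -128.3]
contact_force: [0.2, 0.2, -1.7]
width: 5.7
```

```bash
python3 - <<'E'
from h import *
np.set_printoptions(suppress=True,precision=4,linewidth=150)
go([438,230,258],-1.6);print(get_state()['width'],get_state()['contact_force'])
o=[]
for n in("scene","top"):
    p,d=capture(n);cv2.imwrite(f"pics/{n}3.png",p);np.save(f'pics/{n}3.npy',d)
    q=proj(n,[470,240,220]).astype(int);q=np.maximum(q,60);c=p[q[1]-60:q[1]+60,q[0]-50:q[0]+50];o.append(cv2.resize(c,None,fx=4,fy=4,interpolation=cv2.INTER_CUBIC))
cv2.imwrite('pics/z3.png',cv2.hconcat(o))
E
```

```text
pos [480.2704 229.7321 258.1303] jaw -1.64 j6 14.4 shift [ 0.0001 -0.0423  0.0009] turn rad -0.0006 R [[-0.0, 1.0, -0.029], [-0.0, -0.029, -1.0], [-1.0, -0.0, 0.0]]
5.650851515751855 [ 0.1525  0.233  -1.6923]
```

View pics/z3.png

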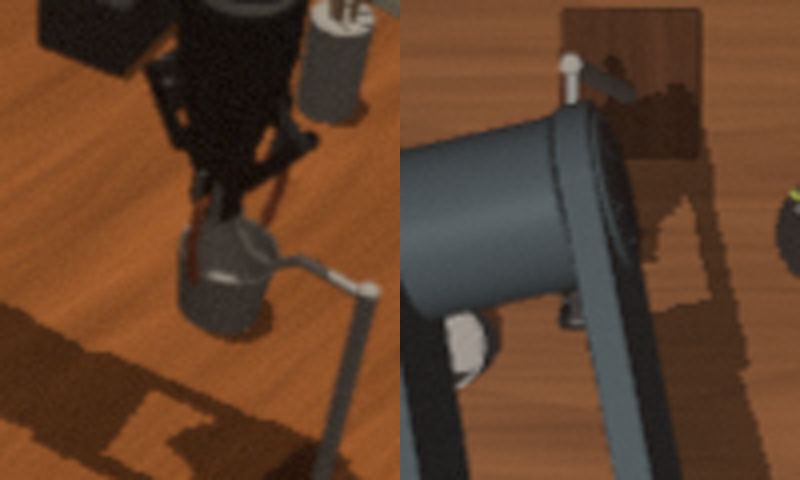

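```bash
python3 - <<'E'
from h import *
np.set_printoptions(suppress=True,precision=1,linewidth=150)
p=cv2.imread('pics/scene3.png');d=np.load('pics/scene3.npy');P=cloud('scene',d)
h=cv2.cvtColor(p,cv2.COLOR_BGR2HSV)
m=sel(P,(440,520),(190,330),(150,300));
b,g,r=[p[...,i].astype(int) for i in range(3)]
k=m&(r>1.4*g)&(r>40)
Q=P[k];print(len(Q))
for a in Q[np.argsort(Q[:,1])][::4]:print(a,end='')
m=sel(P,(430,530),(180,330),(145,225))&~k;Q=P[m];print('pail',len(Q),Q.mean(0),Q.min(0),Q.max(0))
E
```

```text
173
[482.2 205.6 244.3][478.4 207.5 261.8][482.1 208.  256.8][482.7 208.7 274. ][478.5 209.1 250.3][477.8 209.5 253.2][480.6 210.3 225.9][476.5 210.8 226.5][483.1 211.5 279.2][476.5 211.7 275.1][479.4 212.1 276.6][483.4 212.8 268.4][480.7 214.2 227.1][484.  215.3 274.1][472.1 216.2 279.8][471.7 217.3 275.6][471.4 218.3 271.5][473.7 219.  275.7][466.8 222.4 279.8][476.8 223.  278.6][464.1 224.5 286.9][463.9 225.8 279.4][470.5 227.  162.2][474.2 228.1 155.9][459.6 228.8 177.1][459.4 229.6 172.5][455.4 230.5 200. ][456.5 231.8 180.8][450.2 234.7 212.8][447.5 242.  213.8][511.4 264.1 199.6][448.  266.4 164.1][480.9 280.7 277.6][478.5 292.2 216.6][482.  293.7 210.5][482.7 295.  221.1][474.8 297.  215.1][478.7 297.7 231.6][483.8 299.  237.4][484.7 299.8 248.1][478.5 300.4 240.6][484.8 301.6 240. ][483.3 303.  241.9][483.2 305.1 233.5]pail 494 [482.3 256.  187.3] [444.9 215.2 155. ] [522.1 291.9 224.5]
```

Request:
play_rows([
  [[0,0,0.008,-0.002,0],[0,0,0.016,-0.002,0],[0,0,0.022,-0.002,0],[0,0,0.0225,-0.002,0],[0,0.01,0.0225,-0.002,0],[0,0.02,0.0225,-0.002,0],[0,0.03,0.0225,-0.002,0],[0,0.04,0.0225,-0.002,0],[0,0.048,0.0225,-0.002,0],[0,0.048,0.0225,-0.002,0]],
])

```text
time: 6.8
position: [501.9, 231.6, 208.5]
tcp_rot: [-75.6, 89.8, -167.2]
contact_force: [-0.1, -1.1, -3.0]
width: 6.3
```

```bash
python3 - <<'E'
from h import *
np.set_printoptions(suppress=True,precision=4,linewidth=150)
go([502.2,231,204.5],-1.6);print(get_state()['width'],get_state()['contact_force'])
p,d=capture("scene");n="scene"
cv2.imwrite(f"pics/{n}4.png",p);np.save(f'pics/{n}4.npy',d)
q=proj(n,[490,240,220]).astype(int);c=p[q[1]-60:q[1]+60,q[0]-60:q[0]+60];cv2.imwrite('pics/z4.png',cv2.resize(c,None,fx=5,fy=5,interpolation=cv2.INTER_CUBIC))
E
```

```text
pos [501.8667 231.6276 208.4641] jaw -1.6 j6 14.1 shift [0.004  0.0004 0.0006] turn rad -0.0 R [[-0.003, 1.0, -0.028], [-0.001, -0.028, -1.0], [-1.0, -0.003, 0.001]]
6.302596899015317 [-0.077  -1.0751 -3.034 ]
```

View pics/z4.png

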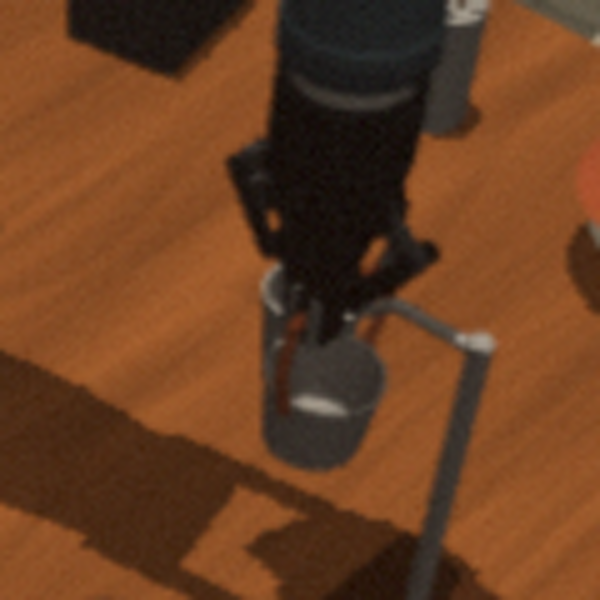

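The bar sits inside the hook line about 4 mm above the seat. I'll lower until the force changes.

Request:
play_rows([
  [[0,0.002,0,0,0],[0,0.003,0,0,0],[0,0.004,0,0,0],[0,0.004,0,0,0],[0,0.004,0,0,0]],
])

```text
time: 7.35
position: [503.0, 231.8, 206.4]
tcp_rot: [105.6, 90.0, 14.0]
contact_force: [0.5, 0.5, -2.2]
width: 5.8
```

Request:
play_rows([
  [[0,0.0015,0,0,0],[0,0.003,0,0,0],[0,0.003,0,0,0],[0,0.003,0,0,0]],
])

```text
time: 7.75
position: [503.4, 231.8, 204.6]
tcp_rot: [97.4, 89.9, 5.8]
contact_force: [-2.5, -1.7, 5.6]
width: 6.0
```

Contact: +5.6 N, up from −2 N, so the bar is on the hook. Opening gently, then retreating up.

Request:
play_rows([
  [[0,-0.0015,0,0,0],[0.2,-0.0015,0,0,0],[0.35,-0.0015,0,0,0],[0.35,-0.0015,0,0,0],[0.35,-0.0015,0,0,0]],
])

```text
time: 8.25
position: [502.8, 231.8, 204.6]
tcp_rot: [-78.9, 90.0, -170.5]
contact_force: [0.3, -0.1, -0.1]
width: 29.7
```

```bash
python3 - <<'E'
from h import *
np.set_printoptions(suppress=True,precision=1,linewidth=150)
p,d=capture("scene");n="scene"
cv2.imwrite(f"pics/{n}5.png",p)
q=proj(n,[490,240,220]).astype(int);c=p[q[1]-60:q[1]+60,q[0]-60:q[0]+60];cv2.imwrite('pics/z5.png',cv2.resize(c,None,fx=5,fy=5,interpolation=cv2.INTER_CUBIC))
E
```

```text
(no output)
```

View pics/z5.png

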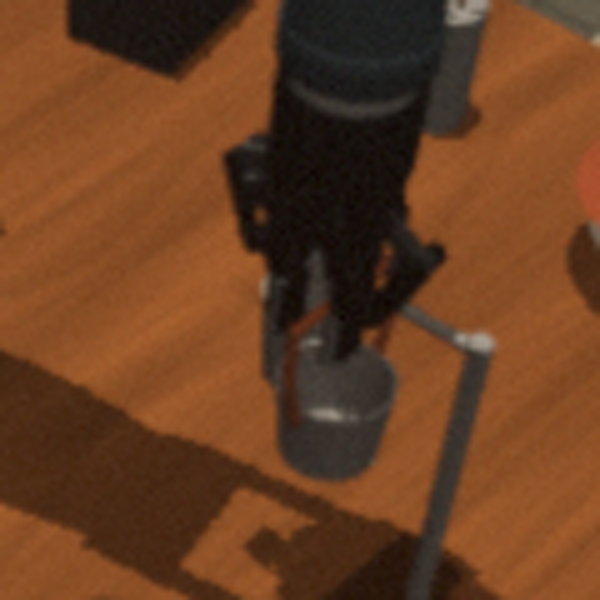

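Request:
play_rows([
  [[0.35,0,0,0,0],[0.35,0,0,0,0],[0.35,0,0,0,0],[0.35,-0.01,0,0,0],[0.35,-0.02,0,0,0],[0.35,-0.035,0,0,0],[0.35,-0.05,0,0,0],[0.35,-0.07,0,0,0],[0.35,-0.09,0,0,0],[0.35,-0.1,0,0,0]],
])

```text
time: 9.3
position: [503.9, 232.1, 308.3]
tcp_rot: [103.6, 89.7, 12.0]
contact_force: [1.5, 0.0, -0.1]
width: 29.7
```

```bash
python3 - <<'E'
from h import *
np.set_printoptions(suppress=True,precision=4,linewidth=150)
p,d=capture("scene");n="scene"
cv2.imwrite(f"pics/{n}6.png",p);P=cloud(n,d)
b,g,r=[p[...,i].astype(int) for i in range(3)]
k=sel(P,(440,560),(190,330),(205,240))&(r>1.4*g)&(r>40);Q=P[k];print(len(Q),Q.mean(0),Q.min(0),Q.max(0))
q=proj(n,[490,240,220]).astype(int);c=p[q[1]-60:q[1]+60,q[0]-60:q[0]+60];cv2.imwrite('pics/z6.png',cv2.resize(c,None,fx=5,fy=5,interpolation=cv2.INTER_CUBIC))
go([481.5,95.5,180],-47)
E
```

```text
112 [507.6154 255.4258 222.9681] [493.6656 210.159  208.0589] [559.6429 305.8555 236.6966]
pos [504.277  232.1801 309.1441] jaw -1.6 j6 14.1 shift [ 0.1288 -0.0197  0.1374] turn rad 0.7924 R [[0.006, 1.0, -0.028], [0.001, -0.028, -1.0], [-1.0, 0.006, -0.001]]
```

View pics/z6.png

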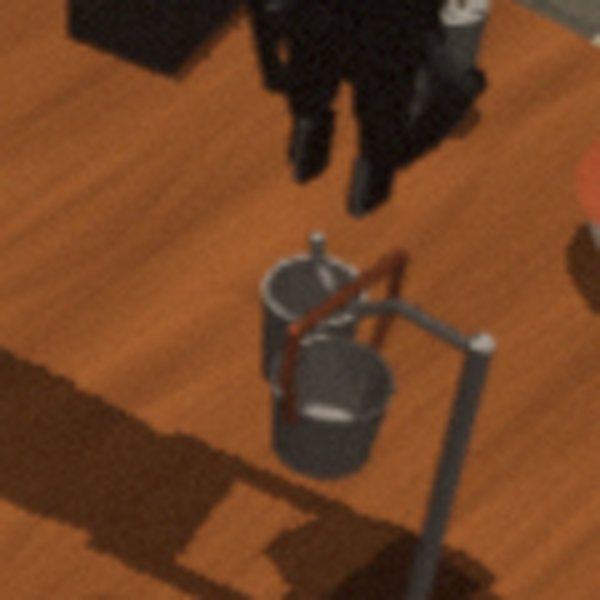

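Pail hangs on the hook (bar centre about y 256, z 223). Now moving above the lid.

Request:
play_rows([
  [[0.6,0,-0.005,0.04,0.15],[0.6,0,-0.01,0.08,0.3],[0.6,0,-0.015,0.12,0.45],[0.6,0,-0.02,0.137,0.6],[0.6,0.04,-0.02,0.137,0.75],[0.6,0.08,-0.02,0.137,0.792],[0.6,0.12,-0.02,0.137,0.792],[0.6,0.16,-0.02,0.137,0.792],[0.6,0.19,-0.02,0.137,0.792],[0.6,0.19,-0.02,0.137,0.792]],
])

```text
time: 10.35
position: [475.1, 95.5, 110.4]
tcp_rot: [-45.4, 89.5, 177.6]
contact_force: [-0.6, -0.5, -0.0]
width: 51.6
```

```bash
python3 - <<'E'
from h import *
np.set_printoptions(suppress=True,precision=4,linewidth=150)
p,d=capture("scene");n="scene"
cv2.imwrite(f"pics/{n}7.png",p)
q=proj(n,[481,95,70]).astype(int);c=p[q[1]-60:q[1]+60,q[0]-60:q[0]+60];cv2.imwrite('pics/z7.png',cv2.resize(c,None,fx=5,fy=5,interpolation=cv2.INTER_CUBIC))
for i in range(2):go([482,95.5,28],-47)
E
```

```text
pos [477.189   95.5044 113.1066] jaw -46.99 j6 44.3 shift [ 0.0851  0.0036 -0.0038] turn rad 0.0002 R [[-0.005, 0.682, -0.731], [0.0, -0.731, -0.682], [-1.0, -0.004, 0.004]]
pos [477.189   95.5044 113.1066] jaw -46.99 j6 44.3 shift [ 0.0851  0.0036 -0.0038] turn rad 0.0002 R [[-0.005, 0.682, -0.731], [0.0, -0.731, -0.682], [-1.0, -0.004, 0.004]]
```

View pics/z7.png

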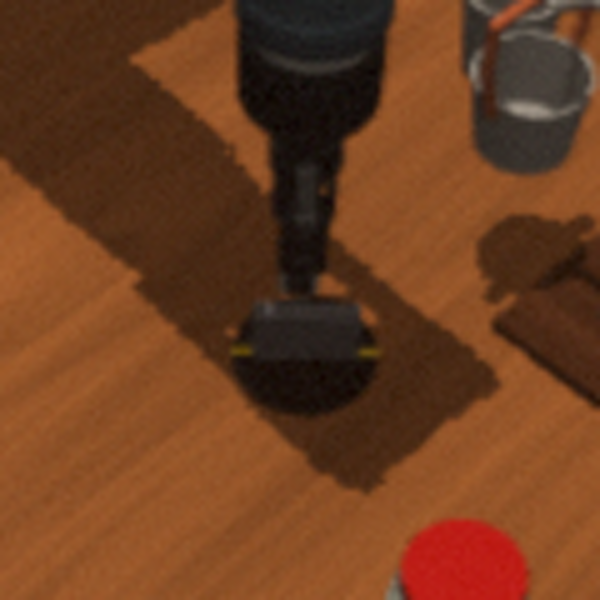

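Request:
play_rows([
  [[0.6,0.01,0,0,0],[0.6,0.02,0,0,0],[0.6,0.03,0,0,0],[0.6,0.03,0,0,0],[0.6,0.03,0,0,0],[0.6,0.03,0,0,0]],
])

```text
time: 11.0
position: [479.5, 95.4, 85.2]
tcp_rot: [133.8, 90.0, -3.1]
contact_force: [0.3, -0.5, -0.1]
width: 51.0
```

```bash
python3 - <<'E'
from h import *
np.set_printoptions(suppress=True,precision=4,linewidth=150)
go([482,95.5,28],-47)
E
```

```text
pos [479.4823  95.4383  85.2408] jaw -46.98 j6 44.3 shift [ 0.0572  0.0016 -0.0018] turn rad 0.0003 R [[0.001, 0.682, -0.731], [-0.0, -0.731, -0.682], [-1.0, 0.001, -0.001]]
```

Request:
play_rows([
  [[0.6,0.015,0.001,-0.002,0],[0.6,0.03,0.001,-0.002,0],[0.6,0.045,0.001,-0.002,0],[0.6,0.055,0.001,-0.002,0],[0.6,0.056,0.001,-0.002,0],[0.4,0.056,0.001,-0.002,0],[0.2,0.056,0.001,-0.002,0],[0,0.056,0.001,-0.002,0],[0,0.056,0.001,-0.002,0],[0,0.056,0.001,-0.002,0]],
], force=60)

```text
time: 12.0
position: [482.2, 96.0, 29.7]
tcp_rot: [133.1, 89.9, -3.8]
contact_force: [0.3, -0.1, 6.0]
width: 13.5
```

Request:
play_rows([
  [[0,0,0,0,0],[0,0,0,0,0]],
])

```text
time: 12.2
position: [482.2, 96.0, 29.7]
tcp_rot: [133.7, 89.9, -3.3]
contact_force: [-0.5, -0.5, 6.7]
width: 13.3
```

```bash
python3 - <<'E'
from h import *
np.set_printoptions(suppress=True,precision=4,linewidth=150)
go([482,95.5,28],-47)
E
```

```text
pos [482.1874  96.0111  29.7132] jaw -46.98 j6 44.4 shift [0.0017 0.0002 0.0005] turn rad 0.0003 R [[0.002, 0.682, -0.731], [-0.0, -0.731, -0.682], [-1.0, 0.001, -0.001]]
```

Request:
play_rows([
  [[0,-0.005,0,0,0],[0,-0.02,0,0,0],[0,-0.045,0,0,0.1],[0,-0.075,0,0,0.2],[0,-0.105,0,0,0.3],[0,-0.135,0,0,0.4],[0,-0.15,0,0,0.5],[0,-0.16,0,0,0.5],[0,-0.16,0,0,0.5]],
])

```text
time: 13.1
position: [481.7, 96.1, 189.8]
tcp_rot: [162.8, 89.9, -2.6]
contact_force: [-0.0, -0.2, -0.9]
width: 13.3
```

```bash
python3 - <<'E'
from h import *
np.set_printoptions(suppress=True,precision=4,linewidth=150)
go([572.3,-268.8,180],-106.1);print(get_state()['contact_force'])
E
```

```text
pos [481.686   96.1065 189.8454] jaw -75.47 j6 72.9 shift [0.0101 0.376  0.0038] turn rad 0.5345 R [[0.002, 0.251, -0.968], [-0.0, -0.968, -0.251], [-1.0, 0.001, -0.002]]
[-0.0179 -0.1507 -0.8662]
```

Request:
play_rows([
  [[0,0,0.02,0,0.06],[0,0,0.06,0,0.12],[0,0,0.1,0.001,0.18],[0,0,0.14,0.001,0.24],[0,0,0.18,0.002,0.3],[0,0,0.22,0.002,0.36],[0,0,0.26,0.003,0.42],[0,0,0.3,0.003,0.48],[0,0,0.335,0.004,0.534],[0,0,0.36,0.004,0.534]],
])

```text
time: 14.1
position: [565.9, -255.6, 186.5]
tcp_rot: [-12.9, 89.8, 150.8]
contact_force: [0.1, 0.0, -0.5]
width: 13.1
```

Request:
play_rows([
  [[0,0,0.01,0,0],[0,0,0.01,0,0],[0,0,0.01,0,0],[0,0,0.01,0,0]],
])

```text
time: 14.5
position: [563.6, -261.7, 188.4]
tcp_rot: [-35.5, 89.9, 128.3]
contact_force: [-0.0, 0.2, -0.4]
width: 13.3
```

```bash
python3 - <<'E'
from h import *
np.set_printoptions(suppress=True,precision=4,linewidth=150)
go([572.3,-268.8,180],-106.1);print(get_state()['contact_force'])
o=[]
for n in("scene","top"):
    p,d=capture(n);cv2.imwrite(f"pics/{n}8.png",p);np.save(f'pics/{n}8.npy',d)
    q=proj(n,[572,-269,140]).astype(int);c=p[q[1]-50:q[1]+50,q[0]-40:q[0]+40];o.append(cv2.resize(c,None,fx=5,fy=5,interpolation=cv2.INTER_CUBIC))
cv2.imwrite('pics/z8.png',cv2.hconcat(o))
E
```

```text
pos [ 563.6379 -261.6565  188.4398] jaw -106.13 j6 70.3 shift [ 0.0084  0.0045 -0.0103] turn rad -0.0005 R [[-0.001, -0.278, -0.961], [0.001, -0.961, 0.278], [-1.0, -0.001, 0.001]]
[-0.0274  0.2174 -0.3687]
```

View pics/z8.png

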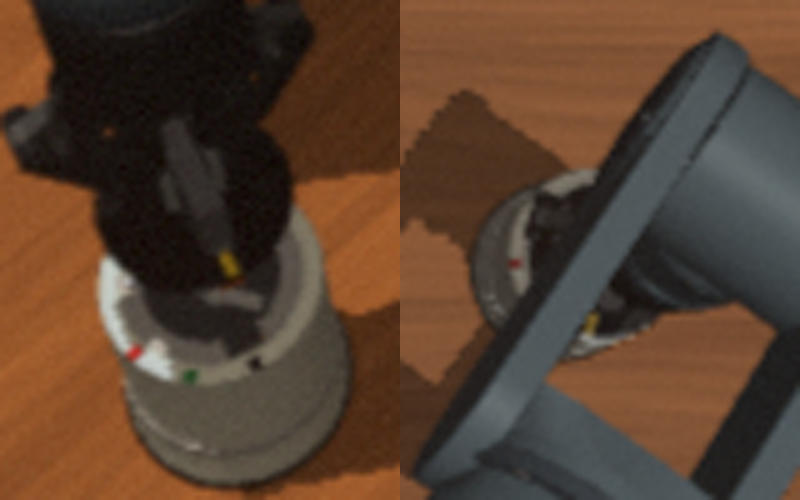

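Request:
play_rows([
  [[0,0,0.0045,-0.01,0],[0,0.01,0.0045,-0.01,0],[0,0.02,0.0045,-0.01,0],[0,0.02,0.0045,-0.01,0],[0,0.02,0.0045,-0.01,0],[0,0.02,0.0045,-0.01,0]],
])

```text
time: 15.2
position: [572.3, -270.4, 168.8]
tcp_rot: [72.6, 90.0, -123.6]
contact_force: [-1.0, 0.5, -0.8]
width: 13.4
```

```bash
python3 - <<'E'
from h import *
np.set_printoptions(suppress=True,precision=4,linewidth=150)
go([572.3,-268.8,150],-106.1);print(get_state()['contact_force'])
s=get_state();T=s['position']
p,d=capture("scene");n='scene';cv2.imwrite(f"pics/{n}9.png",p);np.save(f'pics/{n}9.npy',d)
P=cloud(n,d)
q=proj(n,[572,-269,140]).astype(int);c=p[q[1]-50:q[1]+50,q[0]-60:q[0]+60];cv2.imwrite('pics/z9.png',cv2.resize(c,None,fx=6,fy=6,interpolation=cv2.INTER_CUBIC))
for nm,zz in(('disc',(T[2]-13,T[2]-4)),('bartop',(T[2]+26,T[2]+37)),('rim',(112,126))):
    Q=P[sel(P,(500,640),(-340,-200),zz)];print(nm,len(Q),Q.mean(0),np.median(Q[:,2]),cv2.minEnclosingCircle(Q[:,:2].astype(np.float32)))
print('yellow',blobs(p,(18,110,60),(38,255,255),(230,225,300,330),2)[0])
E
```

```text
pos [ 572.2587 -270.3869  168.8104] jaw -106.23 j6 70.2 shift [ 0.0188 -0.0015  0.0004] turn rad -0.0022 R [[-0.0, -0.279, -0.96], [-0.0, -0.96, 0.279], [-1.0, 0.0, 0.0]]
[-1.0179  0.5073 -0.7833]
disc 659 [ 586.306  -276.5358  160.6824] 160.70870908166796 ((574.6010131835938, -271.397216796875), 43.90376663208008)
bartop 157 [ 583.7291 -273.7622  200.5477] 200.56488566482005 ((581.6570434570312, -272.60662841796875), 24.189186096191406)
rim 489 [ 597.8798 -279.1771  119.0599] 119.34886365704028 ((573.6002807617188, -269.40118408203125), 52.063880920410156)
yellow [(np.int32(17), array([266.94, 293.59]), array([265, 291,   5,   6]))]
```

View pics/z9.png

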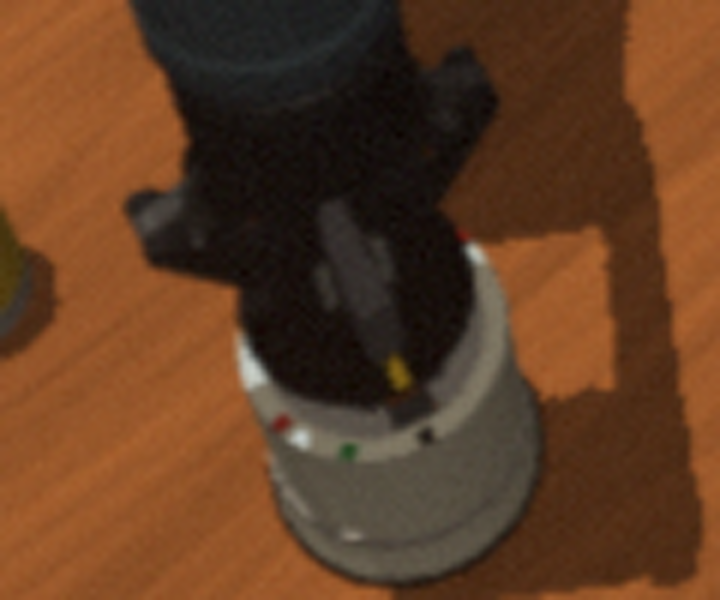

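```bash
cat >> h.py <<'E'
from scipy.optimize import least_squares
def circ(Q,R,c0,sector=None):
    "fit fixed-radius circle to outermost point in each angular bin"
    c=np.array(c0,float)
    for _ in range(4):
        D=Q[:,:2]-c;a=np.degrees(np.arctan2(D[:,1],D[:,0]));r=np.hypot(*D.T);pts=[]
        for b in range(-180,180,8):
            k=(a>=b)&(a<b+8)
            if k.any() and (sector is None or sector(b+4)):
                i=np.argmax(np.where(k,r,0))
                if r[i]>R-6: pts.append(Q[i,:2])
        pts=np.array(pts);f=least_squares(lambda x:np.hypot(*(pts-x[:2]).T)-x[2],[*c,R],loss='soft_l1');c=f.x[:2]
    return f.x,len(pts),np.std(f.fun)
E
python3 - <<'E'
from h import *
P0=cloud('scene',np.load('pics/scene0.npy'));Pt=cloud('top',np.load('pics/top0.npy'));P9=cloud('scene',np.load('pics/scene9.npy'))
S=lambda b:-110<b<60
box=((500,640),(-340,-200))
for nm,P,z,R in(('rim0',P0,(114,124),52),('rimtop',Pt,(114,124),52),('rim9',P9,(114,124),52),('disc9',P9,(156,165),44)):
    Q=P[sel(P,*box,z)];print(nm,circ(Q,R,(572.5,-269)),circ(Q,R,(572.5,-269),S))
for nm,P in(('lid0',P0),('lidtop',Pt)):
    Q=P[sel(P,(430,550),(40,150),(17,27))];print(nm,circ(Q,44,(481,96)),circ(Q,44,(481,96),S))
# pointer tip in scene9 on plane of disc
print(onz('scene',266.94,293.59,161))
print([onz('scene',u,v,22) for u,v in((328.7,200.6),(354.6,200.8))])
E
```

```text
rim0 (array([ 573.37584025, -268.97210184,   51.46951923]), 45, np.float64(0.597958930054368)) (array([ 573.65521999, -269.03956045,   51.29398139]), 21, np.float64(0.3632646805894529))
rimtop (array([ 571.88781265, -270.01610129,   51.12616187]), 45, np.float64(0.6847618528607647)) (array([ 572.44841519, -270.47434748,   50.78354835]), 21, np.float64(0.7448215903064327))
rim9 (array([ 573.32655977, -269.08375734,   51.33069892]), 30, np.float64(0.4499517706493082)) (array([ 573.254138  , -268.97907598,   51.40855198]), 21, np.float64(0.37054698022630556))
disc9 (array([ 574.58892135, -271.72181982,   42.96144986]), 32, np.float64(0.7301923441315155)) (array([ 574.20846133, -271.2485232 ,   43.32555953]), 21, np.float64(0.5171191445516867))
lid0 (array([481.61174106,  97.57879201,  43.37328671]), 40, np.float64(0.9460650072855509)) (array([481.80596081,  97.4772166 ,  43.3530243 ]), 21, np.float64(0.7625114151009513))
lidtop (array([480.78291596,  95.78286346,  42.70937133]), 45, np.float64(0.9605241132062619)) (array([480.92411886,  95.94254436,  42.69821481]), 21, np.float64(0.7423702676934957))
[ 610.29551951 -280.64246837  161.        ]
[array([453.68824451,  72.12159165,  22.        ]), array([509.47236006, 126.5598085 ,  22.        ])]
```

Request:
play_rows([
  [[0,0,-0.002,0.0016,0],[0,0.005,-0.002,0.0016,0],[0,0.01,-0.002,0.0016,0],[0,0.015,-0.002,0.0016,0],[0,0.017,-0.002,0.0016,0],[0,0.019,-0.002,0.0016,0],[0,0.02,-0.002,0.0016,0],[0,0.02,-0.002,0.0016,0]],
])

```text
time: 16.05
position: [571.2, -268.0, 148.7]
tcp_rot: [-11.9, 90.0, 151.8]
contact_force: [-0.2, -0.8, -1.4]
width: 13.3
```

```bash
python3 - <<'E'
from h import *
go([571.3,-268,133.7],-106.1);print(get_state()['contact_force'],get_state()['moment'])
E
```

```text
pos [ 571.24017076 -268.01018778  148.68574179] jaw -106.23 j6 70.3 shift [ 0.015  -0.     -0.0001] turn rad -0.0023 R [[-0.0, -0.279, -0.96], [0.0, -0.96, 0.279], [-1.0, -0.0, 0.0]]
[-0.17221559 -0.76367534 -1.44931626] [0.01305793 0.01665524 0.05506753]
```

Request:
play_rows([
  [[0,0.001,0,0,0],[0,0.002,0,0,0],[0,0.003,0,0,0],[0,0.004,0,0,0],[0,0.004,0,0,0]],
])

```text
time: 16.55
position: [571.2, -267.9, 144.6]
tcp_rot: [-17.7, 90.0, 146.1]
contact_force: [-0.1, -0.6, -1.4]
width: 13.1
```

```bash
python3 - <<'E'
from h import *
go([571.3,-268,133.7],-106.1);print(get_state()['contact_force'],get_state()['moment'])
E
```

```text
pos [ 571.1555893  -267.93476159  144.56179073] jaw -106.23 j6 70.3 shift [ 0.0109  0.     -0.0002] turn rad -0.0022 R [[-0.0, -0.279, -0.96], [0.0, -0.96, 0.279], [-1.0, -0.0, 0.0]]
[-0.1212156  -0.63705528 -1.38133866] [ 0.02412139 -0.04337653 -0.02291378]
```

No contact with the plug some 5 mm down, so it has entered. Continuing.

Request:
play_rows([
  [[0,0.002,0,0,0],[0,0.004,0,0,0],[0,0.006,0,0,0],[0,0.008,0,0,0],[0,0.009,0,0,0],[0,0.01,0,0,0],[0,0.01,0,0,0]],
])

```text
time: 17.25
position: [571.2, -268.0, 134.6]
tcp_rot: [-10.8, 90.0, 153.0]
contact_force: [0.4, -0.1, -0.5]
width: 12.9
```

```bash
python3 - <<'E'
from h import *
go([571.3,-268,133.7],-106.1);print(get_state()['contact_force'],get_state()['moment'])
E
```

```text
pos [ 571.18079315 -267.97557728  134.61078588] jaw -106.23 j6 70.3 shift [ 0.0009 -0.     -0.0001] turn rad -0.0022 R [[-0.0, -0.279, -0.96], [0.0, -0.96, 0.279], [-1.0, -0.0, 0.0]]
[ 0.42919474 -0.05428366 -0.53274612] [ 0.02711661  0.01889925 -0.01923306]
```

Almost flush. Pressing lightly until seated.

Request:
play_rows([
  [[0,0.001,0,0,0],[0,0.002,0,0,0],[0,0.002,0,0,0],[0,0.002,0,0,0],[0,0.002,0,0,0]],
])

```text
time: 17.75
position: [571.4, -268.1, 133.7]
tcp_rot: [155.0, 90.0, -41.3]
contact_force: [-2.9, 1.8, 5.0]
width: 13.3
```

```bash
python3 - <<'E'
from h import *
go([571.3,-268,133.7],-106.1);print(get_state()['contact_force'],get_state()['moment'])
p,d=capture("scene");n='scene';cv2.imwrite(f"pics/{n}10.png",p);P=cloud(n,d)
Q=P[sel(P,(500,640),(-340,-200),(123,131))];print(len(Q),np.median(Q[:,2]),circ(Q,44,(572,-269),lambda b:-110<b<60))
q=proj(n,[572,-269,140]).astype(int);c=p[q[1]-50:q[1]+50,q[0]-60:q[0]+60];cv2.imwrite('pics/z10.png',cv2.resize(c,None,fx=6,fy=6,interpolation=cv2.INTER_CUBIC))
E
```

```text
pos [ 571.43450081 -268.1356288   133.71437156] jaw -106.22 j6 70.3 shift [ 0.     -0.0001  0.0002] turn rad -0.0022 R [[0.001, -0.279, -0.96], [-0.0, -0.96, 0.279], [-1.0, 0.0, -0.001]]
[-2.94967968  1.75510007  4.98508839] [0.25241417 0.35450668 0.00115374]
590 125.69214519573791 (array([ 573.72685332, -269.30962628,   42.98123878]), 21, np.float64(0.6846982711250371))
```

View pics/z10.png

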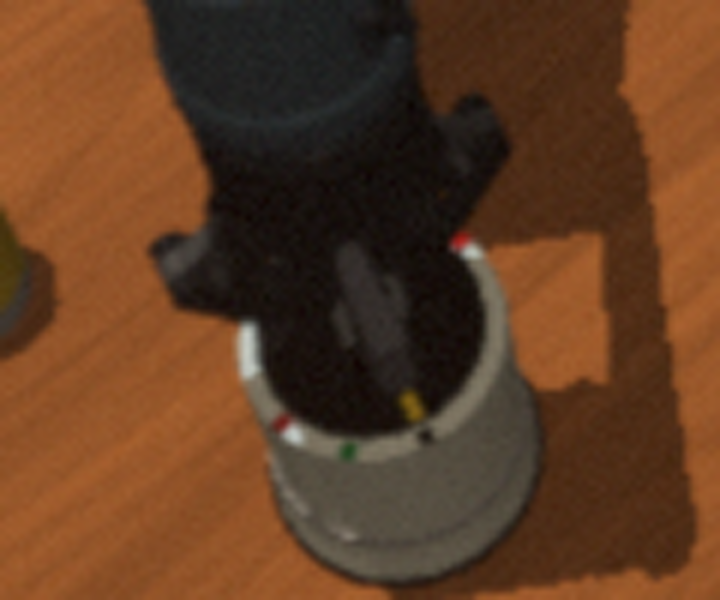

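Flush: pointer at (412,405) lines up with the black mark at (425,436), and disc top is at z≈126. Twisting clockwise slowly.

Request:
play_rows([
  [[0,-0.0005,0,0,0.04],[0,-0.0005,0,0,0.08],[0,-0.0005,0,0,0.12],[0,-0.0005,0,0,0.16],[0,-0.0005,0,0,0.2],[0,-0.0005,0,0,0.24],[0,-0.0005,0,0,0.28],[0,-0.0005,0,0,0.32],[0,-0.0005,0,0,0.32]],
])

```text
time: 18.7
position: [571.9, -267.7, 133.8]
tcp_rot: [-144.3, 89.9, 1.1]
contact_force: [0.9, 2.9, 3.8]
width: 13.1
```

```bash
python3 - <<'E'
from h import *
go([571.3,-268,133.7],-106.1);print(get_state()['contact_force'],get_state()['moment'],get_state()['width'])
E
```

```text
pos [ 571.93518096 -267.72700207  133.77399369] jaw -124.56 j6 88.7 shift [0.0001 0.0006 0.0004] turn rad -0.3222 R [[0.001, -0.567, -0.824], [0.0, -0.824, 0.567], [-1.0, -0.001, -0.001]]
[0.85284086 2.9476531  3.79080892] [ 3.52021111e-01 -1.78755717e-01 -3.42330108e-04] 13.132643596890084
```

Request:
play_rows([
  [[0,0,0,0,0.04],[0,0,0,0,0.08],[0,0,0,0,0.12],[0,0,0,0,0.16],[0,0,0,0,0.2],[0,0,0,0,0.24],[0,0,0,0,0.28],[0,0,0,0,0.31],[0,0,0,0,0.31],[0,0,0,0,0.31]],
])

```text
time: 19.7
position: [572.1, -267.6, 133.8]
tcp_rot: [-120.0, 89.9, 7.7]
contact_force: [3.3, 4.1, 2.9]
width: 13.2
```

```bash
python3 - <<'E'
from h import *
go([571.3,-268,133.7],-106.1);s=get_state();print(s['contact_force'],s['moment'],s['width'],s['joint_efforts'])
p,d=capture("scene");n='scene';cv2.imwrite(f"pics/{n}11.png",p);P=cloud(n,d)
Q=P[sel(P,(500,640),(-340,-200),(123,131))];print(len(Q),np.median(Q[:,2]),circ(Q,44,(572,-269),lambda b:-110<b<60))
yb=blobs(p,(18,110,60),(38,255,255),(230,225,300,330),2)[0];print(yb)
for b in yb:
    w=onz(n,*b[1],126);print(w,np.degrees(np.arctan2(w[1]+269.2,w[0]-573.5)))
q=proj(n,[572,-269,140]).astype(int);c=p[q[1]-50:q[1]+50,q[0]-60:q[0]+60];cv2.imwrite('pics/z11.png',cv2.resize(c,None,fx=6,fy=6,interpolation=cv2.INTER_CUBIC))
E
```

```text
pos [ 572.07771151 -267.59789147  133.81364638] jaw -142.25 j6 106.4 shift [0.0001 0.0009 0.0002] turn rad -0.631 R [[0.002, -0.791, -0.612], [0.0, -0.612, 0.791], [-1.0, -0.001, -0.001]]
[3.2848538  4.07293934 2.89243685] [ 0.6315497  -0.46146256  0.11333037] 13.15440887928146 [ -3.37325335 -50.64754128 -30.93289018  -1.49001673   0.10990027
   0.12768987]
561 125.55707415472898 (array([ 573.72010548, -269.55402375,   43.35883174]), 21, np.float64(1.962290011148636))
[(np.int32(17), array([258.41, 301.65]), array([257, 299,   4,   6]))]
[ 596.61547994 -299.1941829   126.        ] -52.379801281455414
```

View pics/z11.png

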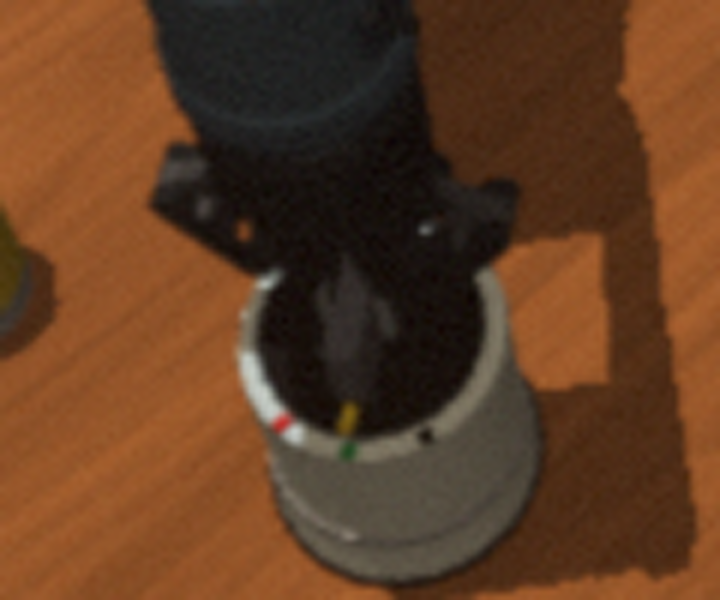

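Pointer (348,415) is at the green mark (347,450), and the spring moment is about 0.11 N m. Ring is likely about 0.45 because of play, so I'll add a little and settle.

Request:
play_rows([
  [[0,0,0,0,0.025],[0,0,0,0,0.05],[0,0,0,0,0.05],[0,0,0,0,0.05],[0,0,0,0,0.05],[0,0,0,0,0.05],[0,0,0,0,0.05],[0,0,0,0,0.05]],
])

```text
time: 20.55
position: [572.0, -267.7, 133.8]
tcp_rot: [-121.4, 89.9, 3.5]
contact_force: [4.2, 3.7, 3.1]
width: 13.2
```

```bash
python3 - <<'E'
from h import *
np.set_printoptions(suppress=True,precision=3,linewidth=150)
s=get_state();print(s['contact_force'],s['moment'],s['width'],s['joint_efforts'][5],jaw(Rt()),s['position'])
p,d=capture("scene");n='scene';cv2.imwrite(f"pics/{n}12.png",p);P=cloud(n,d)
Q=P[sel(P,(500,640),(-340,-200),(123,131))];print('disc',np.median(Q[:,2]))
b,g,r=[p[...,i].astype(int) for i in range(3)]
k=sel(P,(440,530),(190,330),(210,240))&(r>1.4*g)&(r>40);Q=P[k];print('bail',len(Q),Q.mean(0))
for nm,b,z in(('can',((330,430),(-420,-300)),(95,130)),('cup',((330,450),(330,450)),(65,85)),('jar',((600,720),(-50,70)),(75,95))):
    Q=P[sel(P,*b,z)];print(nm,Q.mean(0),cv2.minEnclosingCircle(Q[:,:2].astype(np.float32)))
cv2.imwrite('pics/s12.png',p)
E
```

```text
[4.17  3.735 3.129] [ 0.641 -0.513  0.131] 13.243687339518857 0.11930325999855995 -145.11413381539037 [ 571.996 -267.701  133.781]
disc 125.66152063498623
bail 99 [505.214 255.8   223.223]
can [ 381.984 -360.788  107.706] ((379.4289245605469, -359.68511962890625), 30.5865535736084)
cup [392.04  386.001  71.624] ((395.9909362792969, 387.1591491699219), 36.696083068847656)
jar [671.564  12.682  83.949] ((670.0671997070312, 14.97225284576416), 33.41391372680664)
```

View pics/s12.png

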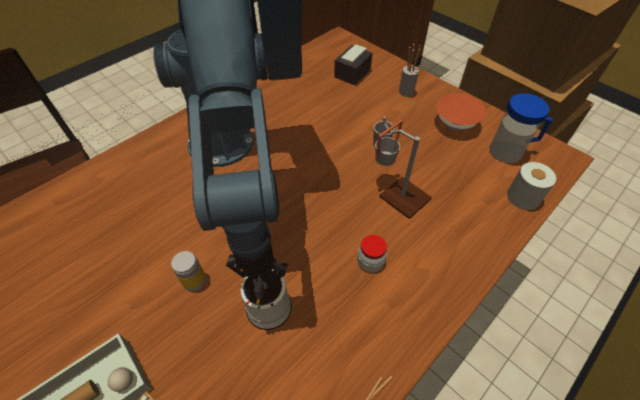

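The scene view shows the pail hanging on the hook at (387,150) and the lid held in the grinder at (265,290). The can, cup and jar have not moved. Spring moment is about 0.13 N m, which matches half-turn.

```bash
python3 -c "
from plant import *
print(close_job())"
```

```text
the job is handed in; nothing more can be done
None
```

I hung the pail by its bar on the hook and let go. I then seated the lid flush in the grinder, twisted it clockwise to about half-turn, and handed the job in while still gripping it. No verdict was reported.

**Last checks**
- **Pail:** the bar was measured at about x 505, y 256, z 223 mm, against an estimated seat at x 503, y 257, z 223. It was still hanging freely at the end.
- **Lid:** the disc top was at 125.7 mm (126 mm is flush). The lid was turned about 0.68 rad, and the last close-up, 0.05 rad earlier, showed its pointer at the green mark.
- **Ring:** I could not read its angle directly. The spring moment on the wrist was 0.12–0.13 N m, which fits a ring angle near 0.5–0.55 rad, well short of the 1.1 rad click.
- **Can, cup, jar:** each measured within about 2 mm of where it started.

**Disagreements:** the two cameras differed by 1–2 mm, so I used the scene camera's lid-to-mouth offset to centre the lid. One swing towards the hook ended 42 mm further in x than planned because I used the wrong sign for the shift. It was still above the hook tip and touched nothing. Time at the end was about 20.6 s.

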